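Load the bead kiln and lower its stayed lid

ROBOT

A 6-joint arm with a two-finger parallel gripper is mounted at the origin on the work surface. World frame = base frame: x ahead of the robot, y to its left, z up, the work surface at z = 0. Lengths are in m, angles in rad, forces in N, time in s.
With the tool pointing down it reaches from about 0.3 to 0.775 m from the base axis. Payload 14.6 kg.
Tool frame: the origin (TCP) lies on the centre line of the jaws, within the pads' length; the fingertips stand 11 mm ahead of it and the grasp point (between the pads) lies 8 mm behind it; y points along the fingers, x is the direction in which the jaws open and shut, and the axes are right-handed (so a half turn about y gives the same grasp; the last joint's range is limited). The gripper opens to 94 mm and grips with 3 to 60 N. Pads are 16 mm wide; open, the fingers measure 119 mm over their backs; the gripper's body (75 mm by 177 mm) begins 78 mm behind the grasp point.
Start: joints at [1.099, 0.3, 1.521, -0, 1.321, -0.067], TCP at [0.217, 0.506, 0.216] pointing down, gripper open.
Joint ranges: [-3.03, 3.03], [-0.79, 2.21], [0.23, 2.52], [-1.04, 4.18], [0, 3.07], [-2.55, 2.55]. Speed limits (rad/s): [2.22, 2.22, 2.57, 3.14, 3.14, 3.14].

INTERFACE

Orientations are given as [roll, pitch, yaw] about the fixed x, y, z axes, in that order (R = Rz(yaw) Ry(pitch) Rx(roll)).
In Python, from station import ctrl, imaging gives the robot as it stands. The module is installed in compiled form; this text tells all that it offers.
- The arm moves only by the tool apply_moves, never from a script. Its argument "deltas" is a list of rows, each an object with "dp": the shift along the tool's x, y, z in m, a list of three; "roll": the turn about the tool's y in rad; "grip": the closure, from -1 (fully open) to 1 (shut). In form: [{"dp": [tx, ty, tz], "roll": roll, "grip": grip}, ...]. A call has 1 to 10 rows; each row shifts and turns the commanded pose from where the row before left it, along the tool's axes as they then stand; what a row does not reach is not made up. A row lasts 1/8 s, in which the tool goes at most 62.5 mm and 10.7 degrees, less where a joint would pass 70% of its speed; a pose out of reach is approached as far as the arm can. A call with a gripper value outside its range is refused whole. The fingers move at their own pace and stop on an object; "newtons" is the grip in N (left out, the last holds). Time passes only in rows, so rows that do not move let the fingers close. It gives the time, the measured TCP pose, the force and the opening at its end, in the units of the state.
- ctrl.get_obs(): the state, without advancing time (a new reading comes with each control period).
- imaging.camera(name): name is "scene" or "top" or "wrist"; returns the picture (420x560x3 uint8, blue, green, red); there is no depth.
- imaging.camera_info(name): a dict with "K" (3x3 intrinsics, pixels), "world_from_camera" (4x4, takes a point from camera to world coordinates). Camera axes: x right, y down, z forward; pixel columns grow to the right and rows downward; lengths in m; the calibration is good to about 2 mm. A picture is of the moment at which its call begins: read the wrist's pose just before it. camera_info takes no time and is no camera call; for the wrist camera it gives the pose at the moment of the call.
- ctrl.hand_in(): hands the job in, once; it reports no verdict.
The state is a dict: "time_s": time; "qpos": joint angles; "joint_vel": joint speeds; "tau": joint torques, N m; "ee_pos": TCP position; "eef_rot": TCP orientation; "force": force on the tool from outside, world axes, zero at the start; "moment": the same for the moment, N m; "grip_width": finger opening in m.
Only numpy, scipy, OpenCV 4.12 (cv2) and the standard library are available. Lean on these libraries where they do the work, as an engineer would, in place of code of your own. Each camera call takes 0.05 s, during which the arm holds its last target. There are 200 camera calls.

TASK

Load the cold bead kiln: raise its lid by the bar until the folding stay locks and carries the lid by itself, and stand the bead tray on the chamber floor. Then break the stay by its wooden grip and let the lid down gently, without letting it drop, until it is fully shut over the tray. Do not force lid or stay, or the stay's foot slips in its slot; leave the other things on the bench where they are.

Things in the scene. Friction and masses are not known exactly. Their poses are not given: they have to be found in the camera images.
- kiln: The bead kiln: a grey box 200 mm deep (its x), 220 mm wide (y), 100 mm high without lid, fixed. Origin: centre of its underside; x points level from the front (robot side) to the hinge side, z up. Walls 20 mm thick; the chamber is 160 (x) by 180 mm (y), open upwards under the lid. The lid is hinged along the far top edge; the folding stay is outside the right (-y) wall.
- kiln_floor (a point): Centre of the chamber floor, 30 mm above the table, 70 mm below the rim. Axes as the kiln's.
- lid (a joint): Lid angle in rad: 0 shut (start), growing as it rises. Lid: flat plate 200 x 220 x 22 mm, 0.55 to 0.95 kg. It falls shut unless held (by bar or grip) or the stay is locked. The lid stops hard where the stay goes straight, somewhere between 1.22 and 1.40 rad (as the stay's foot is set). The stay catches only if the lid is raised to within about 0.015 rad of that stop, then eased.
- lid_hinge (a point): Middle of the lid's hinge line: in the kiln's frame at x = +100 mm, y = 0, z = 100 mm. The hinge line runs along the kiln's y axis.
- lid_bar (a point): Middle of the lid's handle, a round bar 12 mm thick, 96 mm free length, parallel to the hinge line, 240 mm from it. With the lid shut it stands level in front of the lid, 12.5 mm above the hinge's height, with 34 mm clear between bar and lid's front edge; it swings with the lid and is its topmost part when the lid is open.
- stay_elbow (a joint): Angle in rad of the folding stay's elbow, its middle pivot, near 0 (-0.1 to 0.1) when folded (lid shut), 2.39 when its two links are in one straight line, 2.59 when past straight by 0.2 rad against its stop: locked, carrying the lid by itself. A weak spring pushes it from almost straight into the lock once the lid is no longer pulled on.
- stay_pivot (a point): Pivot of the stay's lower link, at its foot, 52 mm above the table, 119 mm right of the kiln's middle. Two links, each about 90 mm long; elbow and grip move on a circle about this pivot in the kiln's x-z plane: locked, the elbow is about 1.1 rad above the kiln's +x; folding takes it up, over to the front and down to about 0.1 rad below level in front of the pivot (lid shut).
- grip_mid (a point): Middle of the elbow's grip: a wooden roller 14 mm thick, 66 mm long, along the kiln's y axis, with a small collar at each end, turning freely, sticking out to the right; its middle is 77 mm outside the kiln's right wall. At the start about 43 mm above the table near the kiln's front; with the stay locked about 135 mm above the table.
- tray_post (a point): A point on the bead tray's post, 38 mm above its underside. Post: steel, 16 mm thick, upright in the tray's middle, top at 57 mm. Tray: terracotta plate 80 (its x) by 60 mm (y), 8 mm thick, a 15 mm high rim at each short end, a few beads fixed on it, 0.22 kg. Starts on the table left or right of the kiln. On the chamber floor this point is 68 mm above the table.
- bead_tray: The same bead tray; origin at the centre of its underside, z up.
- graphite_block: A black graphite block, 85 x 55 x 28 mm with two shallow marks on its top, on the table to one side of the kiln (the side opposite to the bead tray). Origin at the centre of its underside. Leave it alone.
- frit_jar: Closed round jar, 64 mm across and 75 mm high, on the table to the right of the kiln. Origin at the centre of its underside. Leave it alone.
- bottle: Closed bottle, 52 mm across and 130 mm high, on the table to the left of the kiln. Origin at the centre of its underside. Leave it alone.
- marver: Wooden-handled flat paddle lying on the table far to the left. Leave it alone.
- rake: Wooden-handled spike tool lying on the table far to the right. Leave it alone.
- stay_foot: The stay's foot with all its links, origin as stay_pivot. The foot is clamped in a slot by friction only: pulling the bar some 8 N beyond the stop, pressing the locked lid down, or wrenching the grip off its circle with 14 N drags it along, which must not happen. Pulling the grip towards the kiln's front, slightly up, with about 2 N breaks the locked stay; then whoever holds the grip holds the lid.
There are look-alikes about, which are no part of the job. What is meant by the bead_tray is not purple, and is the smaller of those in its own colour.

How it is judged:
On the way, in this order (a step that is already met when the one before it is completed fails the run):
1. the lid is up, the stay is locked and carries the lid alone, with nothing touching lid or stay (value of joint lid above 1.1 rad and value of joint stay_elbow above 2.5 rad and contact force between each of lid, stay_foot and anything else below 0.3 N), for 0.3 s.
2. the bead tray stands flat on the chamber floor, released, with the stay still locked (x of tray_post in the frame of kiln between -0.08 and 0.08 m and y of tray_post in the frame of kiln between -0.09 and 0.09 m and z of tray_post in the frame of kiln below 0.078 m and angle between tray_post's own z axis and vertical below 0.12 rad and value of joint stay_elbow above 2.5 rad and linear speed of bead_tray below 0.03 m/s and contact force between bead_tray and the fingers below 0.2 N), for 0.3 s.
At the end, for the whole second after the job is handed in: The lid is fully shut (within 0.03 rad) and still, the bead tray stands flat (within 0.12 rad) on the chamber floor inside (x of tray_post in the frame of kiln between -0.08 and 0.08 m and y of tray_post in the frame of kiln between -0.09 and 0.09 m and z of tray_post in the frame of kiln below 0.078 m and angle between tray_post's own z axis and vertical below 0.12 rad and value of joint lid below 0.03 rad and linear speed of bead_tray below 0.03 m/s and velocity of joint lid between -0.05 and 0.05 rad/s); the robot touches nothing.
It fails at once if the lid or the stay is forced: the stay's foot is dragged along its slot by more than 2.5 mm (distance of stay_pivot from where it was at the start of the episode above 0.0025 m).
It fails at once if the lid drops or is slammed: it comes down faster than 2 rad/s (velocity of joint lid below -2 rad/s).
It fails at once if the bead tray is dropped into the kiln (faster than 0.45 m/s within 20 mm of the chamber floor) or tipped by more than 0.5 rad ((x of tray_post in the frame of kiln between -0.08 and 0.08 m and y of tray_post in the frame of kiln between -0.09 and 0.09 m and z of tray_post in the frame of kiln below 0.088 m and linear speed of bead_tray above 0.45 m/s) or angle between tray_post's own z axis and vertical above 0.5 rad).
It fails at once if a bystander is moved by more than 25 mm (distance of any of graphite_block, frit_jar, bottle, marver, rake from where it was at the start of the episode above 0.025 m).
It also fails if it takes over 72 s, if anything falls off the work surface, if the arm or the gripper's body presses on something with over 40 N, if the wrist force passes 120 N, or if a joint passes its speed limit or range.

## Working session

There is one attempt and no reset: what is moved stays moved. The work goes in short steps, Python scripts to look and compute and a tool call to move; the robot and the scene stay as the last step left them, time stands still between calls to the robot, and variables do not carry over. Pictures are saved under pics/ and viewed, about 8 in all and at most 12, crops included, and the job is handed in when it is done.

Besides the shell and the picture viewer there is one more tool, called after "Emit:" as name(argument=value, ...), one argument or row to a line, values as JSON. apply_moves: Moves the arm, as the interface text tells. Its arguments: {"type":"object","properties":{"deltas":{"type":"array"},"newtons":{"type":"number"}},"required":["deltas"]}

```bash
mkdir -p pics
python3 - <<'E'
from station import ctrl, imaging
import cv2,numpy as np
o=ctrl.get_obs()
for k,v in o.items(): print(k,np.round(v,3))
for n in ["scene","top","wrist"]:
    i=imaging.camera_info(n); print(n,np.round(i["K"],1).tolist(),np.round(i["world_from_camera"],3).tolist())
    if n!="wrist": cv2.imwrite(f"pics/{n}0.png",imaging.camera(n))
E
```

```text
time_s 0.0
qpos [ 1.099  0.3    1.522  0.     1.321 -0.067]
joint_vel [-0.001  0.001  0.001 -0.001 -0.001 -0.   ]
tau [ 0.0000e+00 -5.3181e+01 -3.5273e+01  7.1000e-02  2.4000e-02 -0.0000e+00]
ee_pos [0.216 0.505 0.216]
eef_rot [-1.571e+00  1.000e-03  1.166e+00]
force [ 0.435 -0.454  0.178]
moment [ 0.012 -0.029  0.032]
grip_width 0.094
scene [[522.6, 0.0, 281.6], [0.0, 522.6, 219.3], [0.0, 0.0, 1.0]] [[-0.016, 0.854, -0.519, 1.252], [1.0, 0.01, -0.016, 0.014], [-0.009, -0.519, -0.855, 1.316], [0.0, 0.0, 0.0, 1.0]]
top [[530.7, 0.0, 275.6], [0.0, 530.7, 202.9], [0.0, 0.0, 1.0]] [[0.008, -0.979, 0.202, 0.175], [-1.0, -0.007, 0.007, -0.009], [-0.005, -0.202, -0.979, 1.913], [0.0, 0.0, 0.0, 1.0]]
wrist [[343.1, 0.0, 280.1], [0.0, 343.1, 212.2], [0.0, 0.0, 1.0]] [[0.394, 0.892, 0.223, 0.151], [0.919, -0.382, -0.096, 0.533], [-0.0, 0.243, -0.97, 0.385], [0.0, 0.0, 0.0, 1.0]]
```

View pics/top0.png

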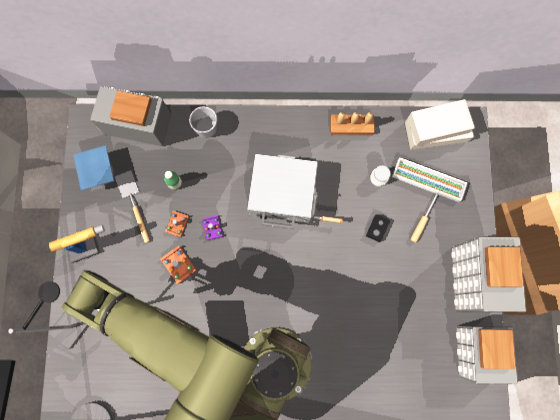

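View pics/scene0.png

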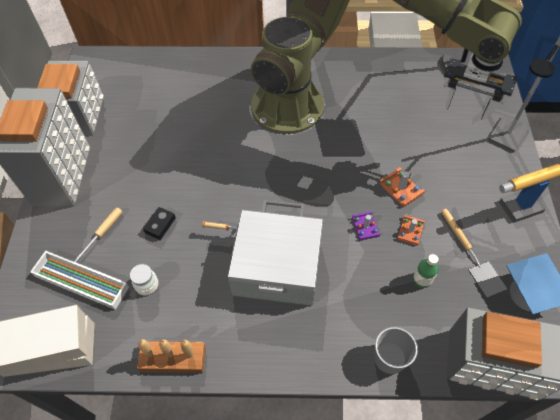

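Candidates for the tray (top view): terracotta at (177,222), a larger terracotta one at (179,265), and purple at (212,228). The description, small and not purple, points to (177,222). I'll check this and the kiln corners in one close crop.

Run:
```python
import cv2,numpy as np
t=cv2.imread("pics/top0.png");s=cv2.imread("pics/scene0.png")
a=cv2.resize(t[140:295,155:355],None,fx=4,fy=4,interpolation=cv2.INTER_CUBIC)[:,:800]
b=cv2.resize(s[165:310,200:430],None,fx=3.4,fy=3.4,interpolation=cv2.INTER_CUBIC)
cv2.imwrite("pics/ca.png",a[:600]);cv2.imwrite("pics/cb.png",b)
```

```text
(no output)
```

View pics/ca.png

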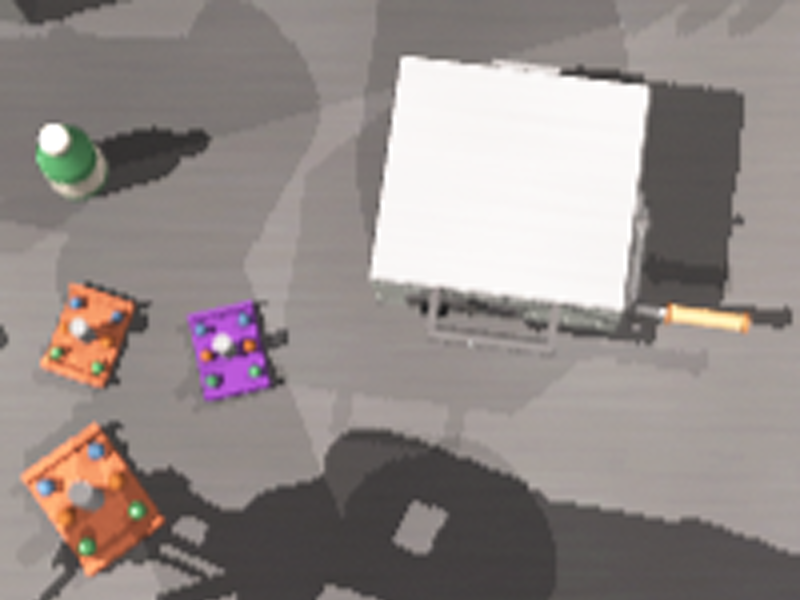

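View pics/cb.png

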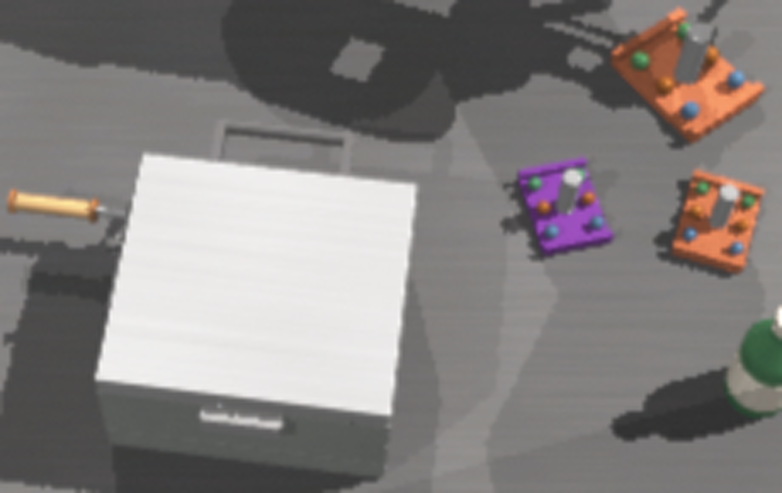

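Post tops, in crop pixels: the small terracotta tray (right one) is at ca (78,327) and cb (730,193). Lid corners, bar and grip are readable in both views. Next I triangulate and fit.

```bash
cat > h.py <<'E'
import numpy as np, cv2
from scipy.optimize import least_squares
from station import ctrl, imaging
def proj(n,P,info=None):
    i=info or imaging.camera_info(n); T=np.linalg.inv(i["world_from_camera"])
    c=np.atleast_2d(P)@T[:3,:3].T+T[:3,3]; q=c@np.array(i["K"]).T; return q[:,:2]/q[:,2:]
def ray(n,uv,z,info=None):
    i=info or imaging.camera_info(n); T=np.array(i["world_from_camera"])
    d=T[:3,:3]@np.linalg.inv(i["K"])@[*uv,1]; return T[:3,3]+d*(z-T[2,3])/d[2]
def tri(obs):
    f=lambda p: np.concatenate([proj(n,p)[0]-uv for n,uv in obs])
    r=least_squares(f,[.5,0,.1]); return r.x, np.abs(r.fun).max()
def kiln2w(k,P): # k=x,y,yaw
    c,s=np.cos(k[2]),np.sin(k[2]); P=np.atleast_2d(P)
    return np.c_[k[0]+c*P[:,0]-s*P[:,1],k[1]+s*P[:,0]+c*P[:,1],P[:,2]]
E
python3 - <<'E'
from h import *
A=lambda p: np.array(p)/4+[155,140]-.375
B=lambda p: np.array(p)/3.4+[200,165]-.35
pr=lambda n,a,b: print(n,np.round(tri([("top",A(a)),("scene",B(b))])[0],4),round(tri([("top",A(a)),("scene",B(b))])[1],2))
pr("post",(78,327),(730,193)); pr("purplepost",(222,344),(572,176))
pr("barL",(432,336),(350,140)); pr("barR",(552,350),(222,128))
pr("gripin",(667,313),(97,210)); pr("gripout",(748,322),(12,200))
ca=[(402,57),(650,84),(634,308),(370,280)]; cb=[(391,413),(98,379),(145,153),(416,184)]
for a,b in zip(ca,cb): pr("corner",a,b)
L=np.array([[.1,.11],[.1,-.11],[-.1,-.11],[-.1,.11]])
def f(k):
    P=kiln2w(k,np.c_[L,np.full(4,k[3])])
    return np.r_[(proj("top",P)-[A(a) for a in ca]).ravel(),(proj("scene",P)-[B(b) for b in cb]).ravel()]
r=least_squares(f,[.55,0,-.1,.122]); print("kiln",np.round(r.x,4),np.round(r.fun,2))
k=r.x
print("bar pred",kiln2w(k,[-.14,0,.1125]),"hinge",kiln2w(k,[.1,0,.1]),"grip",kiln2w(k,[-.1,-.187,.043]))
# tray corners ca
for c in [(78,283),(135,297),(102,387),(42,367)]: print("tray",np.round(ray("top",A(c),.012),4))
E
```

```text
post [0.4886 0.3634 0.056 ] 0.02
purplepost [0.474  0.2344 0.0568] 0.15
barL [0.474  0.0479 0.1088] 0.17
barR [ 0.4627 -0.0557  0.1076] 0.09
gripin [ 0.5063 -0.16    0.0483] 0.01
gripout [ 0.4983 -0.2314  0.0498] 0.12
corner [0.7195 0.0767 0.1233] 0.06
corner [ 0.6957 -0.1394  0.1248] 0.42
corner [ 0.4968 -0.1193  0.1223] 1.9
corner [0.5208 0.1004 0.1184] 0.21
kiln [ 0.6081 -0.0205 -0.1112  0.1218] [-0.33  0.05 -0.04  0.39 -2.07  0.22  0.3  -0.22  0.35  0.33 -0.79  0.36
 -1.28  0.03  0.06 -0.62]
bar pred [[ 0.46900351 -0.00499276  0.1125    ]] hinge [[ 0.70752066 -0.0316305   0.1       ]] grip [[ 0.48800113 -0.19527699  0.043     ]]
tray [0.5367 0.3742 0.012 ]
tray [0.5241 0.3216 0.012 ]
tray [0.4412 0.348  0.012 ]
tray [0.4591 0.4032 0.012 ]
```

Everything agrees: post top z is 0.056 (57 mm given), lid top is about 0.122, and the bar midpoint is (0.469,-0.005). The two yaw estimates are -0.111 and -0.109. First move: turn the jaws to the kiln's x and pre-close to about 32 mm.

Emit:
apply_moves(
  deltas=[
    {"dp": [0, 0, 0], "roll": 0.1825, "grip": 0.32},
    {"dp": [0, 0, 0], "roll": 0.1825, "grip": 0.32},
    {"dp": [0, 0, 0], "roll": 0.1825, "grip": 0.32},
    {"dp": [0, 0, 0], "roll": 0.1825, "grip": 0.32},
    {"dp": [0, 0, 0], "roll": 0.1825, "grip": 0.32},
    {"dp": [0, 0, 0], "roll": 0.1825, "grip": 0.32},
    {"dp": [0, 0, 0], "roll": 0.182, "grip": 0.32},
  ],
  newtons=25,
)

```text
time_s: 0.98
ee_pos: [0.2165, 0.5054, 0.2161]
eef_rot: [-1.571, 0.0, -0.117]
force: [0.8, -0.2, 0.6]
grip_width: 0.0327
```

```bash
cat >> h.py <<'E'
from scipy.spatial.transform import Rotation as Rn
K=np.array([.6081,-.0205,-.111])
def tool():
    o=ctrl.get_obs(); return np.array(o["ee_pos"]),Rn.from_euler("xyz",o["eef_rot"]).as_matrix(),o
def to(target): # delta in tool axes to world TCP target
    p,R,o=tool(); return np.round(R.T@(np.array(target)-p),4)
def inkiln(p):
    c,s=np.cos(K[2]),np.sin(K[2]); d=np.array(p)-[K[0],K[1],0]
    return np.round([c*d[0]+s*d[1],-s*d[0]+c*d[1],d[2]],4)
E
python3 -c "
from h import *
p,R,o=tool();print(p,np.round(o['eef_rot'],3),o['grip_width'],to([.469,-.005,.216]))"
```

```text
[0.2165403  0.50539808 0.21610392] [-1.571  0.    -0.117] 0.03274444670990359 [ 3.103e-01  4.000e-04 -4.774e-01]
```

Emit:
apply_moves(
  deltas=[
    {"dp": [0.026, 0, -0.04], "roll": -0.006, "grip": 0.32},
    {"dp": [0.026, 0, -0.04], "roll": 0, "grip": 0.32},
    {"dp": [0.026, 0, -0.04], "roll": 0, "grip": 0.32},
    {"dp": [0.026, 0, -0.04], "roll": 0, "grip": 0.32},
    {"dp": [0.026, 0, -0.04], "roll": 0, "grip": 0.32},
    {"dp": [0.026, 0, -0.04], "roll": 0, "grip": 0.32},
    {"dp": [0.026, 0, -0.04], "roll": 0, "grip": 0.32},
    {"dp": [0.026, 0, -0.04], "roll": 0, "grip": 0.32},
    {"dp": [0.026, 0, -0.04], "roll": 0, "grip": 0.32},
    {"dp": [0.026, 0, -0.04], "roll": 0, "grip": 0.32},
  ],
)

```text
time_s: 2.22
ee_pos: [0.4334, 0.0788, 0.2164]
eef_rot: [-1.571, 0.0, -0.105]
force: [0.1, 0.6, -0.8]
grip_width: 0.0319
```

Emit:
apply_moves(
  deltas=[
    {"dp": [0.026, 0, -0.04], "roll": 0, "grip": 0.32},
    {"dp": [0.0225, 0, -0.04], "roll": 0, "grip": 0.32},
    {"dp": [0, 0, 0], "roll": 0, "grip": 0.32},
    {"dp": [0, 0, 0], "roll": 0, "grip": 0.32},
  ],
)

```text
time_s: 2.72
ee_pos: [0.4725, -0.004, 0.2162]
eef_rot: [-1.571, 0.001, -0.105]
force: [-0.0, -0.1, 0.5]
grip_width: 0.0322
```

```bash
python3 -c "
from h import *
p,R,o=tool();print(p,np.round(o['eef_rot'],3),o['grip_width'],to([.469,-.005,.1005]),o['force'])
i=imaging.camera_info('wrist');im=imaging.camera('wrist');cv2.imwrite('pics/w1.png',im)
print(proj('wrist',kiln2w(K,[[-.14,.048,.1125],[-.14,-.048,.1125],[-.1,.11,.122],[-.1,-.11,.122]]),i))"
```

```text
[ 0.47252786 -0.00396528  0.21618234] [-1.571e+00  1.000e-03 -1.050e-01] 0.03216144541036371 [-0.0033  0.1157 -0.0014] [-0.04181686 -0.09161161  0.54429591]
[[277.46616361 157.11268673]
 [277.08708678 270.47299779]
 [333.50977231  71.18760491]
 [322.65583922 341.24409084]]
```

View pics/w1.png

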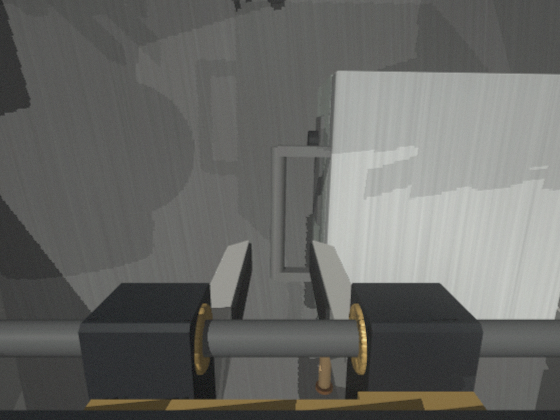

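The wrist view shows the bar at column about 279, between the jaws (fingers at 240 and 318), with the lid edge at column 330. That agrees with the projection to 2 px. Descend and grip.

Emit:
apply_moves(
  deltas=[
    {"dp": [-0.0015, 0.03, -0.001], "roll": 0.006, "grip": 0.32},
    {"dp": [0, 0.03, 0], "roll": 0, "grip": 0.32},
    {"dp": [0, 0.03, 0], "roll": 0, "grip": 0.32},
    {"dp": [0, 0.025, 0], "roll": 0, "grip": 0.32},
    {"dp": [0, 0, 0], "roll": 0, "grip": 0.32},
    {"dp": [0, 0, 0], "roll": 0, "grip": 1},
    {"dp": [0, 0, 0], "roll": 0, "grip": 1},
    {"dp": [0, 0, 0], "roll": 0, "grip": 1},
    {"dp": [0, 0, 0], "roll": 0, "grip": 1},
  ],
  newtons=25,
)

```text
time_s: 3.9
ee_pos: [0.4702, -0.0048, 0.1022]
eef_rot: [-1.571, 0.002, -0.111]
force: [-11.7, 1.5, 10.2]
grip_width: 0.0115
```

```bash
python3 -c "
from h import *
p,R,o=tool();print(p,inkiln(p),np.round(o['eef_rot'],3),o['grip_width'],o['force'])
# arc rows: bar centre angle
ph=.052
a=np.r_[np.linspace(0,1.15,24)]
x=-.24*np.cos(ph+a);z=.24*np.sin(ph+a)
for i in range(len(a)-1): print(round(a[i+1],2),np.round([x[i+1]-x[i],-(z[i+1]-z[i])],4))
"
```

```text
[ 0.4702391  -0.00480905  0.10217235] [-0.1388  0.0003  0.1022] [-1.571  0.002 -0.111] 0.011459601037692254 [-11.74486762   1.52169832  10.18189392]
0.05 [ 0.0009 -0.012 ]
0.1 [ 0.0015 -0.0119]
0.15 [ 0.0021 -0.0118]
0.2 [ 0.0027 -0.0117]
0.25 [ 0.0033 -0.0115]
0.3 [ 0.0039 -0.0114]
0.35 [ 0.0044 -0.0112]
0.4 [ 0.005  -0.0109]
0.45 [ 0.0055 -0.0107]
0.5 [ 0.006  -0.0104]
0.55 [ 0.0065 -0.0101]
0.6 [ 0.007  -0.0097]
0.65 [ 0.0075 -0.0094]
0.7 [ 0.008 -0.009]
0.75 [ 0.0084 -0.0086]
0.8 [ 0.0088 -0.0081]
0.85 [ 0.0092 -0.0077]
0.9 [ 0.0096 -0.0072]
0.95 [ 0.0099 -0.0067]
1.0 [ 0.0103 -0.0062]
1.05 [ 0.0106 -0.0057]
1.1 [ 0.0108 -0.0052]
1.15 [ 0.0111 -0.0046]
```

Emit:
apply_moves(
  deltas=[
    {"dp": [-0.0015, -0.0015, 0], "roll": 0, "grip": 1},
    {"dp": [0, 0, 0], "roll": 0, "grip": 1},
  ],
)

```text
time_s: 4.15
ee_pos: [0.4702, -0.0049, 0.1034]
eef_rot: [-1.57, -0.002, -0.111]
force: [4.3, 2.0, -3.2]
grip_width: 0.0112
```

Emit:
apply_moves(
  deltas=[
    {"dp": [0.0013, -0.012, 0], "roll": 0, "grip": 1},
    {"dp": [0.0015, -0.012, 0], "roll": 0, "grip": 1},
    {"dp": [0.0021, -0.0118, 0], "roll": 0, "grip": 1},
    {"dp": [0.0027, -0.0117, 0], "roll": 0, "grip": 1},
    {"dp": [0.0033, -0.0115, 0], "roll": 0, "grip": 1},
    {"dp": [0.0039, -0.0114, 0], "roll": 0, "grip": 1},
  ],
  newtons=12,
)

```text
time_s: 4.9
ee_pos: [0.4843, -0.0066, 0.174]
eef_rot: [-1.571, 0.001, -0.111]
force: [0.5, 0.6, -3.3]
grip_width: 0.0118
```

Emit:
apply_moves(
  deltas=[
    {"dp": [0.0044, -0.0112, 0], "roll": 0, "grip": 1},
    {"dp": [0.005, -0.0109, 0], "roll": 0, "grip": 1},
    {"dp": [0.0055, -0.0107, 0], "roll": 0, "grip": 1},
    {"dp": [0.006, -0.0104, 0], "roll": 0, "grip": 1},
    {"dp": [0.0065, -0.0101, 0], "roll": 0, "grip": 1},
    {"dp": [0.007, -0.0097, 0], "roll": 0, "grip": 1},
  ],
)

```text
time_s: 5.65
ee_pos: [0.5178, -0.0106, 0.2375]
eef_rot: [-1.572, 0.003, -0.111]
force: [-12.6, -0.8, 7.2]
grip_width: 0.0114
```

Emit:
apply_moves(
  deltas=[
    {"dp": [0.0075, -0.0094, 0], "roll": 0, "grip": 1},
    {"dp": [0.008, -0.009, 0], "roll": 0, "grip": 1},
    {"dp": [0.0084, -0.0086, 0], "roll": 0, "grip": 1},
    {"dp": [0.0088, -0.0081, 0], "roll": 0, "grip": 1},
    {"dp": [0, 0, 0], "roll": 0, "grip": 1},
  ],
)

```text
time_s: 6.28
ee_pos: [0.5511, -0.0144, 0.274]
eef_rot: [-1.572, -0.001, -0.111]
force: [-15.7, -0.5, 14.0]
grip_width: 0.0119
```

Emit:
apply_moves(
  deltas=[
    {"dp": [-0.0013, -0.0015, 0], "roll": 0, "grip": 1},
    {"dp": [0, 0, 0], "roll": 0, "grip": 1},
  ],
)

```text
time_s: 6.52
ee_pos: [0.5499, -0.0143, 0.2732]
eef_rot: [-1.572, 0.0, -0.111]
force: [-2.6, -4.8, -0.6]
grip_width: 0.0113
```

```bash
python3 -c "
from h import *
p,R,o=tool();print(p,inkiln(p),o['force'])
im=imaging.camera('scene');cv2.imwrite('pics/s1.png',im)
q=inkiln(p)+[0,0,.0105]
print(np.arctan2(q[2]-.1,.1-q[0])-.052, np.hypot(q[2]-.1,.1-q[0]))
cv2.imwrite('pics/s1c.png',cv2.resize(im[150:310,170:330],None,fx=3.7,fy=3.7,interpolation=cv2.INTER_CUBIC))"
```

```text
[ 0.54986843 -0.014291    0.27317435] [-0.0586 -0.0003  0.2732] [-2.64042541 -4.83803613 -0.61317355]
0.8065946509082964 0.24269250091422273
```

View pics/s1c.png

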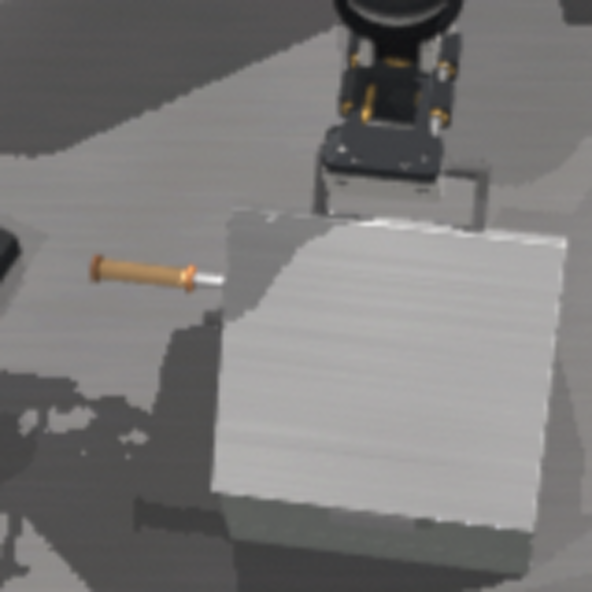

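Grip midpoint is at crop (144,272), which is scene (208.9,223.5). Next I model the linkage and predict the stop.

```bash
cat >> h.py <<'E'
l=.09
def lidA(A0,t): # attachment rotated about hinge (0.1,0.1) by lid angle t, xz
    d=np.array(A0)-[.1,.1]; c,s=np.cos(t),np.sin(t)
    return np.array([.1+c*d[0]+s*d[1], .1-s*d[0]+c*d[1]])
def elbow(px,A): # front-side elbow
    P=np.array([px,.052]); v=A-P; d=np.hypot(*v); 
    if d>=2*l: return P+v/d*l
    n=np.array([-v[1],v[0]])/d; return P+v/2+n*np.sqrt(l*l-d*d/4)
def gpix(n,e): return proj(n,kiln2w(K,[e[0],-.187,e[1]]))[0]
E
python3 - <<'E'
from h import *
from scipy.optimize import brentq
A=lambda p: np.array(p)/4+[155,140]-.375
B=lambda p: np.array(p)/3.4+[200,165]-.35
g=inkiln(tri([("top",(A((667,313))+A((748,322)))/2),("scene",(B((97,210))+B((12,200)))/2)])[0]); print("grip0",g)
obs=np.array([144,272])/3.7+[170,150]-.37
stop=lambda px,A0: brentq(lambda t: np.hypot(*(lidA(A0,t)-[px,.052]))-.18,.9,1.6)
for zb in (.043,.046):
  e0=np.array([g[0],zb]); px=e0[0]+np.sqrt(l*l-(zb-.052)**2)
  for az in (.106,.111,.116):
    A0x=e0[0]+np.sqrt(l*l-(az-zb)**2); A0=(A0x,az)
    try: st=stop(px,A0)
    except Exception: st=None
    print(zb,az,"px",round(px,4),"A0x",round(A0x,4),"stop",st,[ (t,np.round(gpix("scene",elbow(px,lidA(A0,t)))-obs,2)) for t in (.78,.806,.83)])
# 1-unknown fit: elbow on circle about px from single scene pixel
px=g[0]+.0896
f=lambda a: gpix("scene",(px+l*np.cos(a),.052+l*np.sin(a)))-obs
r=least_squares(f,2.5); print("elbow dir from image",r.x,r.fun)
E
```

```text
grip0 [-0.0857 -0.1858  0.049 ]
0.043 0.106 px 0.0038 A0x -0.0214 stop 1.2928584104658671 [(0.78, array([ 0.39, -0.51])), (0.806, array([0.1 , 0.02])), (0.83, array([-0.17,  0.55]))]
0.043 0.111 px 0.0038 A0x -0.0267 stop 1.1926994522418615 [(0.78, array([-0.08,  0.38])), (0.806, array([-0.39,  1.02])), (0.83, array([-0.68,  1.66]))]
0.043 0.116 px 0.0038 A0x -0.0331 stop 1.088607149704294 [(0.78, array([-0.63,  1.53])), (0.806, array([-0.97,  2.33])), (0.83, array([-1.29,  3.13]))]
0.046 0.106 px 0.0041 A0x -0.0186 stop 1.3261181990295952 [(0.78, array([ 0.38, -0.45])), (0.806, array([0.1 , 0.07])), (0.83, array([-0.16,  0.58]))]
0.046 0.111 px 0.0041 A0x -0.0235 stop 1.227732667542997 [(0.78, array([-0.07,  0.4 ])), (0.806, array([-0.37,  1.02])), (0.83, array([-0.65,  1.63]))]
0.046 0.116 px 0.0041 A0x -0.0291 stop 1.1261266139871742 [(0.78, array([-0.58,  1.47])), (0.806, array([-0.91,  2.22])), (0.83, array([-1.21,  2.97]))]Traceback (most recent call last):
  File "<stdin>", line 18, in <module>
    return func(*args, **kwargs)
    vector_fun = VectorFunction(
        fun_wrapp
[... 200 characters left out ...]
turn np.atleast_1d(self.fun(x))
                         ~~~~~~~~^^^
    return self.f(x, *self.args, **self.kwargs)
           ~~~~~~^^^^^^^^^^^^^^^^^^^^^^^^^^^^^^
  File "<stdin>", line 17, in <lambda>
  File "h.py", line 33, in gpix
    def gpix(n,e): return proj(n,kiln2w(K,[e[0],-.187,e[1]]))[0]
                                 ~~~~~~^^^^^^^^^^^^^^^^^^^^^
  File "h.py", line 14, in kiln2w
    c,s=np.cos(k[2]),np.sin(k[2]); P=np.atleast_2d(P)
                                     ~~~~~~~~~~~~~^^^
    ary = asanyarray(ary)
ValueError: setting an array element with a sequence. The requested array has an inhomogeneous shape after 1 dimensions. The detected shape was (3,) + inhomogeneous part.
```

Emit:
apply_moves(
  deltas=[
    {"dp": [0.0093, -0.0077, 0], "roll": 0, "grip": 1},
    {"dp": [0.0097, -0.0072, 0], "roll": 0, "grip": 1},
    {"dp": [0.01, -0.0067, 0], "roll": 0, "grip": 1},
    {"dp": [0.0104, -0.0062, 0], "roll": 0, "grip": 1},
    {"dp": [0, 0, 0], "roll": 0, "grip": 1},
  ],
)

```text
time_s: 7.2
ee_pos: [0.5893, -0.0184, 0.3017]
eef_rot: [-1.571, -0.001, -0.111]
force: [-5.8, -2.6, 7.2]
grip_width: 0.0114
```

Emit:
apply_moves(
  deltas=[
    {"dp": [0.0107, -0.0057, 0], "roll": 0, "grip": 1},
    {"dp": [0.0109, -0.0052, 0], "roll": 0, "grip": 1},
    {"dp": [0.011, -0.0046, 0], "roll": 0, "grip": 1},
    {"dp": [0, 0, 0], "roll": 0, "grip": 1},
  ],
)

```text
time_s: 7.7
ee_pos: [0.6216, -0.022, 0.3167]
eef_rot: [-1.571, -0.001, -0.111]
force: [-3.5, -3.1, 4.3]
grip_width: 0.0116
```

```bash
cat >> h.py <<'E'
def wood(im):
    h=cv2.cvtColor(im,cv2.COLOR_BGR2HSV); m=cv2.inRange(h,(5,70,60),(28,255,255))
    w=np.zeros_like(m); w[200:280,180:245]=255; m&=w
    n,lab,st,c=cv2.connectedComponentsWithStats(m); i=1+np.argmax(st[1:,4]); 
    r=cv2.minAreaRect(np.argwhere(lab==i)[:,::-1].astype(np.float32)); return np.array(r[0]),r[1],st[i,4]
def theta():
    p=tool()[0]; q=inkiln(p)+[0,0,.0105]
    return np.arctan2(q[2]-.1,.1-q[0])-.052, np.hypot(q[2]-.1,.1-q[0])
E
python3 -c "
from h import *
print(wood(cv2.imread('pics/s1.png')),np.array([144,272])/3.7+[170,150]-.37, wood(cv2.imread('pics/scene0.png')))
t=theta();im=imaging.camera('scene');cv2.imwrite('pics/s2.png',im)
print(t,wood(im),tool()[2]['force'])"
```

```text
(array([207.9430542 , 222.99343872]), (27.930076599121094, 6.953863620758057), np.int32(149)) [208.54891892 223.14351351] (array([214.8742981 , 224.94560242]), (26.16214370727539, 6.150701999664307), np.int32(144))
(np.float64(1.1554031932996658), np.float64(0.24307365138986164)) (array([203.6839447 , 235.90583801]), (29.381982803344727, 7.068487167358398), np.int32(170)) [-1.49825667 -2.7475136   4.16740195]
```

```bash
cat > fit.py <<'E'
from h import *
from scipy.optimize import brentq
def fit(obs):
    def res(x):
        r=[]
        for t,uv in obs:
            tt=t+(x[3] if t>0 else 0)
            r+=list((gpix("scene",elbow(x[0],lidA(x[1:3],tt)))+x[4:6]-uv)/.4)
        return np.r_[r,(x[0]-.004)/.004,(x[2]-.109)/.003,(x[1]+.024)/.01,x[3]/.01,x[4:6]/.5]
    r=least_squares(res,[.004,-.024,.108,0,0,0]); x=r.x
    st=brentq(lambda t: np.hypot(*(lidA(x[1:3],t)-[x[0],.052]))-.18,.9,1.7)
    cov=np.linalg.inv(r.jac.T@r.jac)
    return x,st-x[3],r.fun,np.sqrt(np.diag(cov)),st
E
python3 -c "
from fit import *
o=[(0,(214.87,224.95)),(.8066,(207.94,222.99)),(1.1554,(203.68,235.9))]
x,st,f,c,s=fit(o);print(np.round(x,4),st,np.round(f,2),np.round(c,4))
for t in (1.1554,1.2,st-.03,st-.015,st-.005,st): print(round(t,3),np.round(gpix('scene',elbow(x[0],lidA(x[1:3],t+x[3])))+x[4:6],1))
"
```

```text
[ 0.0031 -0.0212  0.1078 -0.0015 -0.4732 -0.225 ] 1.2774936057850221 [ 0.15 -0.04  0.23  0.26  0.38  0.14 -0.22 -0.41  0.28 -0.15 -0.95 -0.45] [0.0016 0.0019 0.0015 0.0096 0.2301 0.4439]
1.155 [203.8 236. ]
1.2 [203.2 238.8]
1.247 [202.4 242.8]
1.262 [202.1 244.6]
1.272 [201.9 246.4]
1.277 [201.5 248.7]
```

Emit:
apply_moves(
  deltas=[
    {"dp": [0.006, -0.0026, 0], "roll": 0, "grip": 1},
    {"dp": [0.0062, -0.0021, 0], "roll": 0, "grip": 1},
    {"dp": [0.0062, -0.0019, 0], "roll": 0, "grip": 1},
    {"dp": [0, 0, 0], "roll": 0, "grip": 1},
  ],
)

```text
time_s: 8.25
ee_pos: [0.6401, -0.0241, 0.3229]
eef_rot: [-1.571, -0.0, -0.111]
force: [-1.8, -4.5, 3.1]
grip_width: 0.0117
```

```bash
python3 -c "
from fit import *
t=theta();im=imaging.camera('scene');cv2.imwrite('pics/s3.png',im);w=wood(im)
print(t,w,tool()[2]['force'])
o=[(0,(214.87,224.95)),(.8066,(207.94,222.99)),(1.1554,(203.68,235.9)),(t[0],w[0])]
x,st,f,c,s=fit(o);print(np.round(x,4),st,np.round(f,2),np.round(c,4))
for t in (st-.03,st-.015,st-.005,st): print(round(t,3),np.round(gpix('scene',elbow(x[0],lidA(x[1:3],t+x[3])))+x[4:6],1))
"
```

```text
(np.float64(1.2360884223534214), np.float64(0.24304814337904335)) (array([202.55488586, 241.00608826]), (29.595651626586914, 7.1780500411987305), np.int32(171)) [-1.67115368 -4.96201106  2.50767355]
[ 0.0035 -0.0203  0.1078 -0.0012 -0.5111 -0.2299] 1.2881792577847353 [-0.06 -0.05  0.11  0.45  0.4  -0.36  0.37  0.33 -0.13 -0.4   0.37 -0.12
 -1.02 -0.46] [0.0015 0.0013 0.0015 0.0096 0.2079 0.4422]
1.258 [202.3 243.2]
1.273 [202. 245.]
1.283 [201.7 246.8]
1.288 [201.4 249. ]
```

Emit:
apply_moves(
  deltas=[
    {"dp": [0.004, -0.0012, 0], "roll": 0, "grip": 1},
    {"dp": [0.0037, -0.0011, 0], "roll": 0, "grip": 1},
    {"dp": [0, 0, 0], "roll": 0, "grip": 1},
  ],
)

```text
time_s: 8.68
ee_pos: [0.6475, -0.0248, 0.325]
eef_rot: [-1.571, -0.0, -0.111]
force: [0.1, -3.9, 1.1]
grip_width: 0.0116
```

```bash
python3 -c "
from fit import *
t=theta();im=imaging.camera('scene');w=wood(im)
print(t,w,tool()[2]['force'])
o=[(0,(214.87,224.95)),(.8066,(207.94,222.99)),(1.1554,(203.68,235.9)),(1.2361,(202.55,241.0)),(t[0],w[0])]
x,st,f,c,s=fit(o);print(np.round(x,4),st,np.round(f,2),np.round(c,4))
for t in (st-.03,st-.015,st-.005,st): print(round(t,3),np.round(gpix('scene',elbow(x[0],lidA(x[1:3],t+x[3])))+x[4:6],1))
"
```

```text
(np.float64(1.2681308048900435), np.float64(0.2430973878921779)) (array([202.15182495, 244.01750183]), (29.267358779907227, 7.18311071395874), np.int32(170)) [-0.04250604 -3.90254405  0.39160382]
[ 0.0019 -0.0256  0.1053 -0.0105 -0.5373 -0.9569] 1.2545517368066226 [ 0.74  0.54  0.9  -3.73  0.5  -2.86 -0.16  1.49 -1.12  6.11 -0.53 -1.24
 -0.16 -1.05 -1.07 -1.91] [0.0015 0.0008 0.0014 0.0095 0.1932 0.4337]
1.225 [202.7 240.2]
1.24 [202.4 242.1]
1.25 [202.1 243.9]
1.255 [201.7 246.2]
```

Grip row 244.0 matches the earlier fit (stop at about 1.288). This refit stuck in its saturated branch, so I'm ignoring it. Small steps now.

Emit:
apply_moves(
  deltas=[
    {"dp": [0.0013, -0.0004, 0], "roll": 0, "grip": 1},
    {"dp": [0.0012, -0.0003, 0], "roll": 0, "grip": 1},
    {"dp": [0, 0, 0], "roll": 0, "grip": 1},
  ],
)

```text
time_s: 9.1
ee_pos: [0.6499, -0.025, 0.3257]
eef_rot: [-1.571, 0.0, -0.111]
force: [0.2, -4.1, -1.0]
grip_width: 0.0119
```

```bash
python3 -c "
from fit import *
print(theta(),wood(imaging.camera('scene')),tool()[2]['force'])"
```

```text
(np.float64(1.278405244928202), np.float64(0.24319303032776246)) (array([201.82928467, 245.03659058]), (29.92694664001465, 7.1780500411987305), np.int32(172)) [-0.28496822 -4.23646943 -0.6302133 ]
```

Emit:
apply_moves(
  deltas=[
    {"dp": [0.001, -0.0003, 0], "roll": 0, "grip": 1},
    {"dp": [0.0008, -0.0002, 0], "roll": 0, "grip": 1},
    {"dp": [0, 0, 0], "roll": 0, "grip": 1},
  ],
)

```text
time_s: 9.52
ee_pos: [0.6517, -0.0252, 0.3262]
eef_rot: [-1.571, -0.0, -0.111]
force: [1.2, -4.2, -2.3]
grip_width: 0.0113
```

```bash
python3 -c "
from fit import *
print(theta(),wood(imaging.camera('scene')),tool()[2]['force'])"
```

```text
(np.float64(1.2860814819437711), np.float64(0.24325727121712107)) (array([201.7195282 , 246.52438354]), (30.037376403808594, 8.171934127807617), np.int32(176)) [ 1.50036487 -4.20096182 -1.7066591 ]
```

Emit:
apply_moves(
  deltas=[
    {"dp": [0.0007, -0.0002, 0], "roll": 0, "grip": 1},
    {"dp": [0, 0, 0], "roll": 0, "grip": 1},
  ],
)

```text
time_s: 9.82
ee_pos: [0.6524, -0.0253, 0.3264]
eef_rot: [-1.571, 0.0, -0.111]
force: [1.2, -3.7, -3.6]
grip_width: 0.0115
```

```bash
python3 -c "
from fit import *
print(theta(),wood(imaging.camera('scene')),tool()[2]['force'])"
```

```text
(np.float64(1.2890707179429135), np.float64(0.24329153293939354)) (array([201.55487061, 247.00608826]), (29.595651626586914, 7.1780500411987305), np.int32(174)) [ 2.55882565 -3.89089927 -3.56890519]
```

Emit:
apply_moves(
  deltas=[
    {"dp": [0.0005, -0.0001, 0], "roll": 0, "grip": 1},
    {"dp": [0, 0, 0], "roll": 0, "grip": 1},
  ],
)

```text
time_s: 10.12
ee_pos: [0.6529, -0.0253, 0.3265]
eef_rot: [-1.571, 0.0, -0.111]
force: [2.7, -3.9, -4.1]
grip_width: 0.0114
```

```bash
python3 -c "
from fit import *
print(theta(),wood(imaging.camera('scene')),tool()[2]['force'])"
```

```text
(np.float64(1.2907651934744373), np.float64(0.24329817097545145)) (array([201.50656128, 247.94303894]), (29.725854873657227, 7.18311071395874), np.int32(178)) [ 1.07457125 -3.80442319 -2.93865438]
```

Emit:
apply_moves(
  deltas=[
    {"dp": [0.0004, -0.0001, 0], "roll": 0, "grip": 1},
    {"dp": [0, 0, 0], "roll": 0, "grip": 1},
  ],
)

```text
time_s: 10.42
ee_pos: [0.653, -0.0254, 0.3266]
eef_rot: [-1.571, 0.001, -0.111]
force: [-1.2, -3.1, -3.3]
grip_width: 0.0117
```

```bash
python3 -c "
from fit import *
print(theta(),wood(imaging.camera('scene')),tool()[2]['force'])
x=[.0035,-.0203,.1078]
a=lidA(x[1:],1.283);P=np.array([x[0],.052]);v=a-P;d=np.hypot(*v);print(d);n=np.array([v[1],-v[0]])/d;print('locked',gpix('scene',P+v/2+n*.009)+[-.51,-.23])"
```

```text
(np.float64(1.2912583350505478), np.float64(0.24337300589835348)) (array([200.88414001, 251.54266357]), (29.92694664001465, 8.171934127807617), np.int32(178)) [-1.47620094 -3.92410168 -4.06583383]
0.1796910022816541
locked [200.9665068 252.4569666]
```

The grip jumped to row 251.5, past straight (locked is predicted at 252). Ease off.

Emit:
apply_moves(
  deltas=[
    {"dp": [-0.0006, 0.0001, 0], "roll": 0, "grip": 1},
    {"dp": [-0.0006, 0.0001, 0], "roll": 0, "grip": 1},
    {"dp": [0, 0, 0], "roll": 0, "grip": 1},
  ],
)

```text
time_s: 10.85
ee_pos: [0.6519, -0.0253, 0.3264]
eef_rot: [-1.571, 0.0, -0.111]
force: [-1.3, -4.2, -5.4]
grip_width: 0.0113
```

```bash
python3 -c "
from fit import *
print(theta(),wood(imaging.camera('scene')),tool()[2]['force'])"
```

```text
(np.float64(1.2870705000711549), np.float64(0.24340587503180774)) (array([200.78253174, 251.96777344]), (29.82265281677246, 8.060176849365234), np.int32(177)) [-0.7154945  -3.83382113 -5.77224592]
```

Emit:
apply_moves(
  deltas=[
    {"dp": [-0.0005, 0.0004, 0], "roll": 0, "grip": 1},
    {"dp": [0, 0, 0], "roll": 0, "grip": 1},
  ],
)

```text
time_s: 11.15
ee_pos: [0.6515, -0.0252, 0.3263]
eef_rot: [-1.571, -0.0, -0.111]
force: [-1.0, -3.1, -4.6]
grip_width: 0.0117
```

```bash
python3 -c "
from fit import *
print(theta(),wood(imaging.camera('scene')),tool()[2]['force'])"
```

```text
(np.float64(1.2853766904401418), np.float64(0.24340076006454867)) (array([200.82926941, 252.53657532]), (30.037376403808594, 8.171934127807617), np.int32(179)) [-2.18964639 -4.15882643 -3.18630206]
```

Emit:
apply_moves(
  deltas=[
    {"dp": [0, 0, 0], "roll": 0, "grip": 0.4},
    {"dp": [0, 0, 0], "roll": 0, "grip": 0.3},
    {"dp": [0, 0, 0], "roll": 0, "grip": 0.3},
    {"dp": [0, -0.02, 0], "roll": 0, "grip": 0.3},
    {"dp": [0, -0.03, 0], "roll": 0, "grip": 0.3},
    {"dp": [0, -0.03, 0], "roll": 0, "grip": 0.3},
    {"dp": [0, 0, 0], "roll": 0, "grip": 0.3},
    {"dp": [0, 0, 0], "roll": 0, "grip": 0.3},
  ],
)

```text
time_s: 12.2
ee_pos: [0.6515, -0.0252, 0.4049]
eef_rot: [-1.571, 0.001, -0.111]
force: [0.2, -0.6, 0.1]
grip_width: 0.0329
```

```bash
python3 -c "
from fit import *
im=imaging.camera('scene');cv2.imwrite('pics/s4.png',im[100:400,120:520])
p,R,o=tool();print(p,o['force'],o['qpos'],wood(im)); print(to([.4886,.3634,.40]),to([.4886,.3634,.15]))"
```

```text
[ 0.65147749 -0.02515509  0.40472289] [-0.59207349  0.23621573  0.23338838] [-9.47806081e-02  5.12791802e-01  8.02516415e-01  5.11243293e-05
  1.82818630e+00  1.61174670e-02] (array([200.83815002, 252.05200195]), (29.95526885986328, 8.059030532836914), np.int32(178))
[-0.2049  0.0051  0.3681] [-0.2044  0.2551  0.3681]
```

View pics/s4.png

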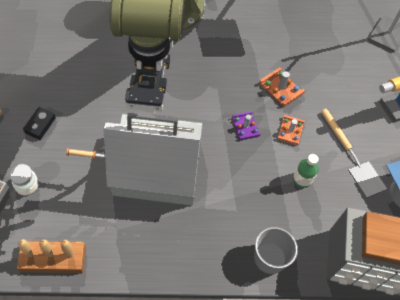

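Picture: the lid stands open with nothing touching it, the jaws are clear above, the stay is locked (grip row 252 unchanged) and force is about 0. Now to the tray.

Emit:
apply_moves(
  deltas=[
    {"dp": [-0.025, 0, 0.046], "roll": 0, "grip": 0.1},
    {"dp": [-0.0255, 0, 0.046], "roll": 0, "grip": 0.1},
    {"dp": [-0.0255, 0, 0.046], "roll": 0, "grip": 0.1},
    {"dp": [-0.0255, 0, 0.046], "roll": 0, "grip": 0.1},
    {"dp": [-0.0255, 0, 0.046], "roll": 0, "grip": 0.1},
    {"dp": [-0.0255, 0, 0.046], "roll": 0, "grip": 0.1},
    {"dp": [-0.0255, 0, 0.046], "roll": 0, "grip": 0.1},
    {"dp": [-0.0255, 0, 0.046], "roll": 0, "grip": 0.1},
  ],
)

```text
time_s: 13.25
ee_pos: [0.489, 0.3645, 0.4051]
eef_rot: [-1.572, 0.001, -0.111]
force: [0.4, 0.1, 0.7]
grip_width: 0.0422
```

Emit:
apply_moves(
  deltas=[
    {"dp": [0, 0.03, 0], "roll": -0.18, "grip": 0.1},
    {"dp": [0, 0.03, 0], "roll": -0.18, "grip": 0.1},
    {"dp": [0, 0.03, 0], "roll": -0.18, "grip": 0.1},
    {"dp": [0, 0.03, 0], "roll": -0.18, "grip": 0.1},
    {"dp": [0, 0.03, 0], "roll": -0.18, "grip": 0.1},
    {"dp": [0, 0.03, 0], "roll": -0.18, "grip": 0.1},
    {"dp": [0, 0.03, 0], "roll": -0.18, "grip": 0.1},
    {"dp": [0, 0.03, 0], "roll": -0.092, "grip": 0.1},
    {"dp": [0, 0, 0], "roll": 0, "grip": 0.1},
    {"dp": [0, 0, 0], "roll": 0, "grip": 0.1},
  ],
)

```text
time_s: 14.5
ee_pos: [0.4902, 0.3632, 0.1671]
eef_rot: [-1.571, -0.001, 1.239]
force: [1.0, 0.3, 0.2]
grip_width: 0.0422
```

```bash
python3 -c "
from h import *
p,R,o=tool();print(p,o['eef_rot'],o['grip_width'],to([.4886,.3634,.036]),o['qpos'])
i=imaging.camera_info('wrist');cv2.imwrite('pics/w2.png',imaging.camera('wrist'))
print(proj('wrist',[[.4886,.3634,.057],[.4886,.3634,.008]],i))"
```

```text
[0.49023514 0.36322843 0.16713169] [-1.57138123e+00 -7.60496243e-04  1.23887616e+00] 0.042204691077389916 [-0.0005  0.1311  0.0017] [ 5.77644018e-01  4.73915970e-01  1.39823579e+00  5.64579870e-06
  1.26848150e+00 -6.61233596e-01]
[[280.05900905 211.85668088]
 [280.00211309 199.68712648]]
```

View pics/w2.png

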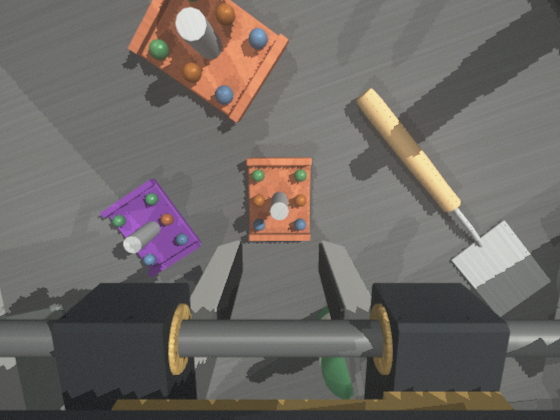

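The chosen small terracotta tray is square to the jaws. Its post top is at (279,211), against a prediction of (280,212). Descend, grip and lift.

Emit:
apply_moves(
  deltas=[
    {"dp": [-0.0005, 0.04, 0.0015], "roll": 0, "grip": 0.1},
    {"dp": [0, 0.04, 0], "roll": 0, "grip": 0.1},
    {"dp": [0, 0.03, 0], "roll": 0, "grip": 0.1},
    {"dp": [0, 0.021, 0], "roll": 0, "grip": 0.1},
    {"dp": [0, 0, 0], "roll": 0, "grip": 0.1},
    {"dp": [0, 0, 0], "roll": 0, "grip": 1},
    {"dp": [0, 0, 0], "roll": 0, "grip": 1},
    {"dp": [0, 0, 0], "roll": 0, "grip": 1},
    {"dp": [0, 0, 0], "roll": 0, "grip": 1},
  ],
  newtons=35,
)

```text
time_s: 15.68
ee_pos: [0.4888, 0.3633, 0.0359]
eef_rot: [-1.571, -0.001, 1.241]
force: [-1.1, -1.5, 6.5]
grip_width: 0.015
```

```bash
python3 -c "
from h import *
p,R,o=tool();print(p,o['grip_width'],o['force'],o['eef_rot'])
t=kiln2w(K,[-.032,0,.30])[0];print(t)
# deltas in current frame lifting to z .30
print(to([*p[:2],.30]),to(t))"
```

```text
[0.48875181 0.36329201 0.03594806] 0.015016222953831268 [-1.09444977 -1.47954523  6.50650272] [-1.57144304e+00 -8.56241779e-04  1.24094570e+00]
[ 0.57629693 -0.01695529  0.3       ]
[ 2.000e-04 -2.641e-01 -2.000e-04] [-0.3312 -0.2642 -0.2062]
```

Emit:
apply_moves(
  deltas=[
    {"dp": [0, -0.02, 0], "roll": 0, "grip": 1},
    {"dp": [0, -0.04, 0], "roll": 0, "grip": 1},
    {"dp": [0, -0.05, 0], "roll": 0, "grip": 1},
    {"dp": [0, -0.05, 0], "roll": 0, "grip": 1},
    {"dp": [0, -0.04, 0], "roll": 0, "grip": 1},
    {"dp": [-0.011, 0, -0.0062], "roll": 0, "grip": 1},
    {"dp": [-0.035, 0, -0.021], "roll": 0, "grip": 1},
    {"dp": [-0.04, 0, -0.025], "roll": 0, "grip": 1},
    {"dp": [-0.04, 0, -0.025], "roll": 0, "grip": 1},
    {"dp": [-0.04, 0, -0.025], "roll": 0, "grip": 1},
  ],
)

```text
time_s: 16.92
ee_pos: [0.5309, 0.1709, 0.2343]
eef_rot: [-1.569, 0.001, 1.241]
force: [0.5, 0.3, -2.1]
grip_width: 0.0154
```

Emit:
apply_moves(
  deltas=[
    {"dp": [-0.04, 0, -0.025], "roll": 0, "grip": 1},
    {"dp": [-0.04, 0, -0.025], "roll": 0, "grip": 1},
    {"dp": [-0.04, 0, -0.025], "roll": 0, "grip": 1},
    {"dp": [-0.03, 0, -0.02], "roll": 0, "grip": 1},
    {"dp": [-0.0152, 0, -0.009], "roll": 0, "grip": 1},
    {"dp": [0, 0, 0], "roll": -0.11, "grip": 1},
    {"dp": [0, 0, 0], "roll": -0.11, "grip": 1},
    {"dp": [0, 0, 0], "roll": 0, "grip": 1},
    {"dp": [0, 0, 0], "roll": 0, "grip": 1},
  ],
)

```text
time_s: 18.05
ee_pos: [0.5761, -0.0167, 0.235]
eef_rot: [-1.57, -0.0, 1.459]
force: [0.1, 0.2, -2.1]
grip_width: 0.0154
```

```bash
python3 -c "
from h import *
p,R,o=tool();print(p,inkiln(p),o['grip_width'],o['force'],o['eef_rot'])
t=kiln2w(K,[-.032,0,.068])[0];print(t,to(t))
cv2.imwrite('pics/w3.png',imaging.camera('wrist'))
print(wood(imaging.camera('scene')))"
```

```text
[ 0.57609183 -0.01670333  0.234952  ] [-3.22e-02  2.00e-04  2.35e-01] 0.015392929319803274 [ 0.1138023   0.18666289 -2.14984628] [-1.57037444e+00 -9.97574813e-06  1.45903266e+00]
[ 0.57629693 -0.01695529  0.068     ] [-0.0002  0.167  -0.0003]
(array([200.66464233, 253.01828003]), (29.37479019165039, 7.1780500411987305), np.int32(160))
```

View pics/w3.png

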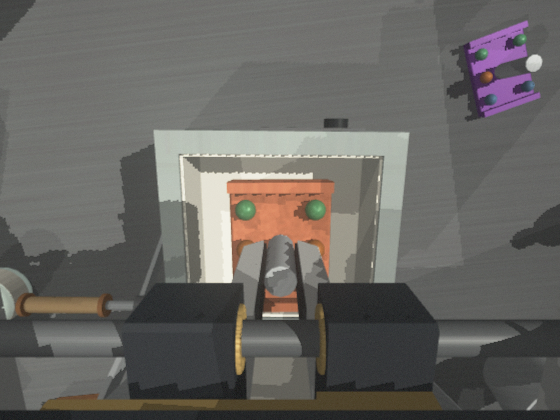

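The wrist view shows the tray hanging square over the open chamber and inside all the walls. Lower it.

Emit:
apply_moves(
  deltas=[
    {"dp": [0, 0.02, 0], "roll": 0, "grip": 1},
    {"dp": [0, 0.03, 0], "roll": 0, "grip": 1},
    {"dp": [0, 0.03, 0], "roll": 0, "grip": 1},
    {"dp": [0, 0.03, 0], "roll": 0, "grip": 1},
    {"dp": [0, 0.025, 0], "roll": 0, "grip": 1},
    {"dp": [0, 0.015, 0], "roll": 0, "grip": 1},
    {"dp": [0, 0.01, 0], "roll": 0, "grip": 1},
    {"dp": [0, 0.005, 0], "roll": 0, "grip": 1},
    {"dp": [0, 0.003, 0], "roll": 0, "grip": 1},
    {"dp": [0, 0, 0], "roll": 0, "grip": 1},
  ],
)

```text
time_s: 19.4
ee_pos: [0.5764, -0.0171, 0.0674]
eef_rot: [-1.571, -0.0, 1.461]
force: [0.6, -0.1, -2.4]
grip_width: 0.0154
```

Emit:
apply_moves(
  deltas=[
    {"dp": [0, 0.001, 0], "roll": 0, "grip": 1},
    {"dp": [0, 0.0005, 0], "roll": 0, "grip": 1},
    {"dp": [0, 0, 0], "roll": 0, "grip": 1},
  ],
)

```text
time_s: 19.77
ee_pos: [0.5764, -0.017, 0.0659]
eef_rot: [-1.571, 0.0, 1.461]
force: [-1.4, -0.7, 2.1]
grip_width: 0.0154
```

Floor contact felt (−2.4 → +2.1 N). Release, lift out and go round the front to the right side.

Emit:
apply_moves(
  deltas=[
    {"dp": [0, 0, 0], "roll": 0, "grip": 0.5},
    {"dp": [0, 0, 0], "roll": 0, "grip": 0.4},
    {"dp": [0, 0, 0], "roll": 0, "grip": 0.4},
    {"dp": [0, -0.02, 0], "roll": 0, "grip": 0.4},
    {"dp": [0, -0.04, 0], "roll": 0, "grip": 0.4},
    {"dp": [0, -0.05, 0], "roll": 0, "grip": 0.4},
    {"dp": [0, -0.05, 0], "roll": 0, "grip": 0.4},
    {"dp": [0, -0.02, 0], "roll": 0, "grip": 0.4},
    {"dp": [0, 0, 0.05], "roll": 0, "grip": 0.4},
    {"dp": [0, 0, 0.05], "roll": 0, "grip": 0.4},
  ],
)

```text
time_s: 21.02
ee_pos: [0.4756, -0.006, 0.2454]
eef_rot: [-1.571, 0.0, 1.461]
force: [0.5, -0.5, 0.8]
grip_width: 0.0282
```

```bash
python3 -c "
from h import *
p,R,o=tool();print(p,inkiln(p),o['grip_width'],o['force'],o['eef_rot'])
cv2.imwrite('pics/w4.png',imaging.camera('wrist'))
print(wood(imaging.camera('scene')))
im=imaging.camera('top');cv2.imwrite('pics/t4.png',im)
x=[.0035,-.0203,.1078]
a=lidA(x[1:],1.283);P=np.array([x[0],.052]);v=a-P;d=np.hypot(*v);n=np.array([v[1],-v[0]])/d;e=P+v/2+n*.009;print('locked elbow kiln',e,kiln2w(K,[e[0],-.187,e[1]]))"
```

```text
[ 0.47560992 -0.00599255  0.24544532] [-0.1333 -0.0003  0.2454] 0.028232829182624167 [ 0.45235124 -0.54489265  0.80593591] [-1.57082219e+00  3.39422940e-05  1.46094189e+00]
(array([200.76568604, 252.53065491]), (30.146141052246094, 8.061896324157715), np.int32(197))
locked elbow kiln [0.04670918 0.13128544] [[ 0.63380732 -0.21152325  0.13128544]]
```

View pics/w4.png

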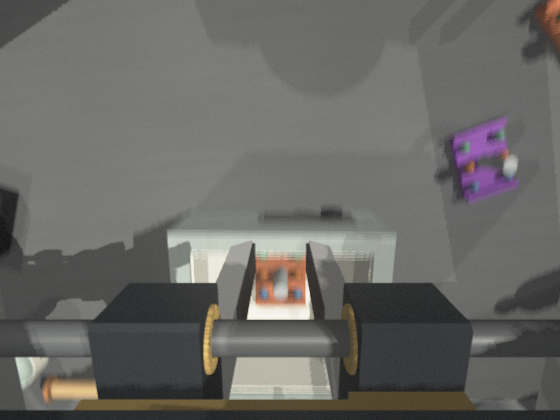

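The tray stands upright and centred in the chamber, post top at (282,285). The stay is still locked (row 252.5). Now to the wooden grip.

Emit:
apply_moves(
  deltas=[
    {"dp": [-0.047, 0, 0], "roll": 0, "grip": 0.23},
    {"dp": [-0.047, 0, 0], "roll": 0, "grip": 0.23},
    {"dp": [-0.047, 0, 0], "roll": 0, "grip": 0.23},
    {"dp": [-0.046, 0, 0], "roll": 0, "grip": 0.23},
    {"dp": [0, 0, 0], "roll": 0.18, "grip": 0.23},
    {"dp": [0, 0, 0], "roll": 0.18, "grip": 0.23},
    {"dp": [0, 0, 0], "roll": 0.18, "grip": 0.23},
    {"dp": [0, 0, 0], "roll": 0.18, "grip": 0.23},
    {"dp": [0, 0, 0], "roll": 0.18, "grip": 0.23},
    {"dp": [0, 0, 0], "roll": 0.18, "grip": 0.23},
  ],
)

```text
time_s: 22.42
ee_pos: [0.4573, -0.1925, 0.2456]
eef_rot: [-1.571, -0.0, 0.375]
force: [0.1, 0.3, 0.6]
grip_width: 0.036
```

Emit:
apply_moves(
  deltas=[
    {"dp": [0, 0, 0], "roll": 0.18, "grip": 0.23},
    {"dp": [0, 0, 0], "roll": 0.18, "grip": 0.23},
    {"dp": [0, 0, 0], "roll": 0.132, "grip": 0.23},
    {"dp": [0.04, 0, 0], "roll": 0, "grip": 0.23},
    {"dp": [0.05, 0, 0], "roll": 0, "grip": 0.23},
    {"dp": [0.05, 0, 0], "roll": 0, "grip": 0.23},
    {"dp": [0.04, 0, 0], "roll": 0, "grip": 0.23},
    {"dp": [0, 0, 0], "roll": 0, "grip": 0.23},
    {"dp": [0, 0, 0], "roll": 0, "grip": 0.23},
  ],
)

```text
time_s: 23.55
ee_pos: [0.6353, -0.2121, 0.2451]
eef_rot: [-1.571, 0.0, -0.111]
force: [0.5, 0.0, -0.4]
grip_width: 0.0359
```

```bash
python3 -c "
from h import *
p,R,o=tool();print(p,inkiln(p),o['grip_width'],o['force'],o['eef_rot'])
i=imaging.camera_info('wrist');cv2.imwrite('pics/w5.png',imaging.camera('wrist'))
for e in ((.0467,.1313),): print(proj('wrist',kiln2w(K,[[e[0],-.154,e[1]],[e[0],-.187,e[1]],[e[0],-.22,e[1]]]),i)); print(to(kiln2w(K,[e[0],-.187,e[1]])[0]))"
```

```text
[ 0.63527635 -0.2121115   0.24513271] [ 0.0482 -0.1874  0.2451] 0.03594672354332159 [ 0.47028193  0.02812752 -0.36917011] [-1.57070993e+00  4.92940943e-04 -1.11084843e-01]
[[279.58422273 172.17338423]
 [279.6194254  211.02951529]
 [279.65274243 247.80431201]]
[-0.0013  0.1144  0.0005]
```

View pics/w5.png

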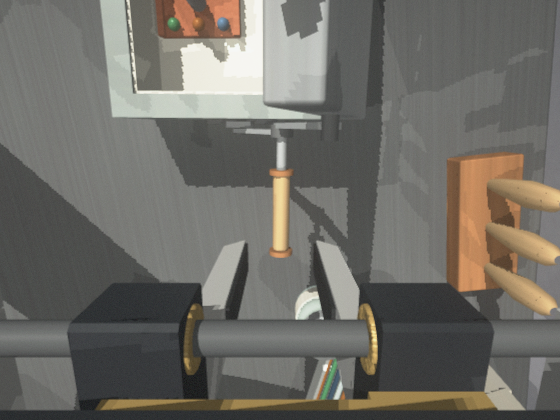

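The roller is centred between the jaws at column 281 (rows 172–252), against a prediction of 279.6. Descend and close lightly.

Emit:
apply_moves(
  deltas=[
    {"dp": [0, 0.04, 0], "roll": 0, "grip": 0.23},
    {"dp": [0, 0.04, 0], "roll": 0, "grip": 0.23},
    {"dp": [0, 0.03, 0], "roll": 0, "grip": 0.23},
    {"dp": [0, 0.015, 0], "roll": 0, "grip": 0.23},
    {"dp": [0, 0, 0], "roll": 0, "grip": 0.23},
    {"dp": [0, 0, 0], "roll": 0, "grip": 0.6},
    {"dp": [0, 0, 0], "roll": 0, "grip": 0.66},
    {"dp": [0, 0, 0], "roll": 0, "grip": 0.66},
  ],
  newtons=6,
)

```text
time_s: 24.6
ee_pos: [0.6355, -0.212, 0.1213]
eef_rot: [-1.571, -0.001, -0.111]
force: [-0.5, 1.0, 0.1]
grip_width: 0.0164
```

Emit:
apply_moves(
  deltas=[
    {"dp": [0, 0, 0], "roll": 0, "grip": 1},
    {"dp": [0, 0, 0], "roll": 0, "grip": 1},
  ],
  newtons=6,
)

```text
time_s: 24.85
ee_pos: [0.6356, -0.212, 0.121]
eef_rot: [-1.571, -0.001, -0.111]
force: [1.2, -0.7, 1.8]
grip_width: 0.0138
```

```bash
python3 -c "
from h import *
p,R,o=tool();print(p,inkiln(p),o['grip_width'],o['force'],o['moment'])"
```

```text
[ 0.63556175 -0.2120061   0.12101757] [ 0.0485 -0.1873  0.121 ] 0.013825617580345246 [ 1.17078154 -0.67432575  1.82108403] [-0.1170927  -0.22375514 -0.01651386]
```

```bash
python3 -c "
import numpy as np
a=np.arange(1.06,3.30,.04)
x=.09*np.cos(a);z=.09*np.sin(a)
for i in range(len(a)-1): print(i,round(a[i+1],2),np.round([x[i+1]-x[i],-(z[i+1]-z[i])],4), np.round([x[i+1],z[i+1]],4))
"
```

```text
0 1.1 [-0.0032 -0.0017] [0.0408 0.0802]
1 1.14 [-0.0032 -0.0016] [0.0376 0.0818]
2 1.18 [-0.0033 -0.0014] [0.0343 0.0832]
3 1.22 [-0.0034 -0.0013] [0.0309 0.0845]
4 1.26 [-0.0034 -0.0012] [0.0275 0.0857]
5 1.3 [-0.0034 -0.001 ] [0.0241 0.0867]
6 1.34 [-0.0035 -0.0009] [0.0206 0.0876]
7 1.38 [-0.0035 -0.0008] [0.0171 0.0884]
8 1.42 [-0.0035 -0.0006] [0.0135 0.089 ]
9 1.46 [-0.0036 -0.0005] [0.01   0.0894]
10 1.5 [-0.0036 -0.0003] [0.0064 0.0898]
11 1.54 [-0.0036 -0.0002] [0.0028 0.09  ]
12 1.58 [-0.0036 -0.    ] [-0.0008  0.09  ]
13 1.62 [-0.0036  0.0001] [-0.0044  0.0899]
14 1.66 [-0.0036  0.0002] [-0.008   0.0896]
15 1.7 [-0.0036  0.0004] [-0.0116  0.0892]
16 1.74 [-0.0036  0.0005] [-0.0152  0.0887]
17 1.78 [-0.0035  0.0007] [-0.0187  0.088 ]
18 1.82 [-0.0035  0.0008] [-0.0222  0.0872]
19 1.86 [-0.0035  0.001 ] [-0.0257  0.0863]
20 1.9 [-0.0034  0.0011] [-0.0291  0.0852]
21 1.94 [-0.0034  0.0012] [-0.0325  0.0839]
22 1.98 [-0.0033  0.0014] [-0.0358  0.0826]
23 2.02 [-0.0033  0.0015] [-0.0391  0.0811]
24 2.06 [-0.0032  0.0016] [-0.0423  0.0794]
25 2.1 [-0.0031  0.0018] [-0.0454  0.07
[... 564 characters left out ...]
0448]
39 2.66 [-0.0017  0.0032] [-0.0798  0.0417]
40 2.7 [-0.0016  0.0032] [-0.0814  0.0385]
41 2.74 [-0.0015  0.0033] [-0.0828  0.0352]
42 2.78 [-0.0013  0.0033] [-0.0842  0.0318]
43 2.82 [-0.0012  0.0034] [-0.0854  0.0284]
44 2.86 [-0.0011  0.0034] [-0.0865  0.025 ]
45 2.9 [-0.0009  0.0035] [-0.0874  0.0215]
46 2.94 [-0.0008  0.0035] [-0.0882  0.018 ]
47 2.98 [-0.0007  0.0035] [-0.0888  0.0145]
48 3.02 [-0.0005  0.0036] [-0.0893  0.0109]
49 3.06 [-0.0004  0.0036] [-0.0897  0.0073]
50 3.1 [-0.0002  0.0036] [-0.0899  0.0037]
51 3.14 [-0.0001  0.0036] [-0.09    0.0001]
52 3.18 [0.0001 0.0036] [-0.0899 -0.0035]
53 3.22 [0.0002 0.0036] [-0.0897 -0.007 ]
54 3.26 [0.0004 0.0036] [-0.0894 -0.0106]
```

Emit:
apply_moves(
  deltas=[
    {"dp": [-0.0016, -0.0008, 0], "roll": 0, "grip": 1},
    {"dp": [-0.0016, -0.0008, 0], "roll": 0, "grip": 1},
  ],
  newtons=12,
)

```text
time_s: 25.1
ee_pos: [0.6322, -0.2116, 0.1226]
eef_rot: [-1.571, -0.001, -0.111]
force: [3.6, -0.6, 2.7]
grip_width: 0.0138
```

Emit:
apply_moves(
  deltas=[
    {"dp": [-0.0031, -0.0019, 0], "roll": 0, "grip": 1},
    {"dp": [-0.0032, -0.0016, 0], "roll": 0, "grip": 1},
  ],
)

```text
time_s: 25.35
ee_pos: [0.6255, -0.2108, 0.1258]
eef_rot: [-1.571, 0.0, -0.111]
force: [0.6, 0.3, 0.8]
grip_width: 0.0134
```

Emit:
apply_moves(
  deltas=[
    {"dp": [-0.0034, -0.0014, 0], "roll": 0, "grip": 1},
    {"dp": [-0.0034, -0.0012, 0], "roll": 0, "grip": 1},
    {"dp": [-0.0034, -0.001, 0], "roll": 0, "grip": 1},
  ],
)

```text
time_s: 25.72
ee_pos: [0.6153, -0.2095, 0.1291]
eef_rot: [-1.571, 0.001, -0.111]
force: [-0.4, 1.5, -1.6]
grip_width: 0.0136
```

Emit:
apply_moves(
  deltas=[
    {"dp": [-0.0035, -0.0009, 0], "roll": 0, "grip": 1},
    {"dp": [-0.0035, -0.0008, 0], "roll": 0, "grip": 1},
    {"dp": [-0.0035, -0.0006, 0], "roll": 0, "grip": 1},
    {"dp": [-0.0036, -0.0005, 0], "roll": 0, "grip": 1},
  ],
)

```text
time_s: 26.22
ee_pos: [0.6013, -0.2079, 0.1317]
eef_rot: [-1.57, 0.001, -0.111]
force: [-0.7, 2.6, -5.1]
grip_width: 0.0137
```

```bash
python3 -c "
from h import *
p,R,o=tool();print(p,inkiln(p),o['grip_width'],o['force'],o['moment'],wood(imaging.camera('scene')))"
```

```text
[ 0.60125991 -0.20787437  0.13174962] [ 0.014  -0.187   0.1317] 0.013714836621642766 [-0.72132325  2.59686872 -5.10485263] [ 0.51493517  0.11498167 -0.00541717] (array([211.79728699, 239.71621704]), (11.672327995300293, 7.069156646728516), np.int32(61))
```

Emit:
apply_moves(
  deltas=[
    {"dp": [-0.0036, 0.0002, 0], "roll": 0, "grip": 1},
    {"dp": [-0.0036, 0, 0], "roll": 0, "grip": 1},
    {"dp": [-0.0036, 0.0001, 0], "roll": 0, "grip": 1},
    {"dp": [-0.0036, 0.0002, 0], "roll": 0, "grip": 1},
  ],
)

```text
time_s: 26.78
ee_pos: [0.5872, -0.2064, 0.1317]
eef_rot: [-1.571, -0.0, -0.111]
force: [0.5, 4.9, -3.0]
grip_width: 0.0136
```

Emit:
apply_moves(
  deltas=[
    {"dp": [-0.0036, 0.0004, 0.0003], "roll": 0, "grip": 1},
    {"dp": [-0.0036, 0.0005, 0.0002], "roll": 0, "grip": 1},
    {"dp": [-0.0036, 0.0005, 0.0001], "roll": 0, "grip": 1},
    {"dp": [-0.0035, 0.0007, 0.0001], "roll": 0, "grip": 1},
  ],
)

```text
time_s: 27.28
ee_pos: [0.573, -0.2045, 0.1296]
eef_rot: [-1.571, -0.0, -0.111]
force: [-0.4, 1.3, -2.6]
grip_width: 0.0139
```

Emit:
apply_moves(
  deltas=[
    {"dp": [-0.0035, 0.0009, 0], "roll": 0, "grip": 1},
    {"dp": [-0.0035, 0.001, 0.0001], "roll": 0, "grip": 1},
    {"dp": [-0.0034, 0.0011, 0], "roll": 0, "grip": 1},
    {"dp": [-0.0034, 0.0012, 0.0001], "roll": 0, "grip": 1},
  ],
)

```text
time_s: 27.78
ee_pos: [0.5593, -0.2027, 0.1253]
eef_rot: [-1.571, 0.0, -0.111]
force: [-2.0, -1.4, -2.6]
grip_width: 0.0136
```

Emit:
apply_moves(
  deltas=[
    {"dp": [-0.0033, 0.0015, 0], "roll": 0, "grip": 1},
    {"dp": [-0.0033, 0.0016, 0], "roll": 0, "grip": 1},
    {"dp": [-0.0032, 0.0016, 0], "roll": 0, "grip": 1},
    {"dp": [-0.0031, 0.0018, 0], "roll": 0, "grip": 1},
  ],
  newtons=14,
)

```text
time_s: 28.28
ee_pos: [0.5465, -0.2012, 0.1187]
eef_rot: [-1.571, 0.0, -0.111]
force: [-3.4, -2.1, -1.0]
grip_width: 0.0136
```

Emit:
apply_moves(
  deltas=[
    {"dp": [-0.0031, 0.0019, -0.0001], "roll": 0, "grip": 1},
    {"dp": [-0.003, 0.002, -0.0001], "roll": 0, "grip": 1},
    {"dp": [-0.0029, 0.0021, 0], "roll": 0, "grip": 1},
    {"dp": [-0.0028, 0.0022, 0], "roll": 0, "grip": 1},
  ],
)

```text
time_s: 28.78
ee_pos: [0.5348, -0.1998, 0.1103]
eef_rot: [-1.571, 0.0, -0.111]
force: [-1.2, -0.1, -3.4]
grip_width: 0.0137
```

Emit:
apply_moves(
  deltas=[
    {"dp": [-0.0026, 0.0024, 0], "roll": 0, "grip": 1},
    {"dp": [-0.0026, 0.0025, 0], "roll": 0, "grip": 1},
    {"dp": [-0.0025, 0.0026, 0], "roll": 0, "grip": 1},
    {"dp": [-0.0024, 0.0027, 0], "roll": 0, "grip": 1},
  ],
)

```text
time_s: 29.28
ee_pos: [0.5248, -0.1988, 0.1002]
eef_rot: [-1.571, 0.0, -0.111]
force: [-1.3, 1.1, -5.1]
grip_width: 0.0135
```

Emit:
apply_moves(
  deltas=[
    {"dp": [-0.0021, 0.0029, 0.0001], "roll": 0, "grip": 1},
    {"dp": [-0.0022, 0.0028, 0], "roll": 0, "grip": 1},
    {"dp": [-0.0021, 0.0029, 0], "roll": 0, "grip": 1},
    {"dp": [-0.002, 0.003, 0], "roll": 0, "grip": 1},
  ],
)

```text
time_s: 29.78
ee_pos: [0.5165, -0.1978, 0.0886]
eef_rot: [-1.571, -0.0, -0.111]
force: [-0.4, 0.6, -5.6]
grip_width: 0.0135
```

Emit:
apply_moves(
  deltas=[
    {"dp": [-0.0017, 0.0031, 0], "roll": 0, "grip": 1},
    {"dp": [-0.0017, 0.0032, 0], "roll": 0, "grip": 1},
    {"dp": [-0.0016, 0.0032, 0], "roll": 0, "grip": 1},
    {"dp": [-0.0014, 0.0033, 0], "roll": 0, "grip": 1},
  ],
  newtons=16,
)

```text
time_s: 30.28
ee_pos: [0.5102, -0.1972, 0.0758]
eef_rot: [-1.571, -0.0, -0.111]
force: [-0.6, 1.6, -5.5]
grip_width: 0.0133
```

```bash
python3 -c "
from h import *
p,R,o=tool();print(p,inkiln(p),o['grip_width'],o['force'],o['moment'],o['qpos'])"
```

```text
[ 0.51018651 -0.19715622  0.07583529] [-0.0777 -0.1864  0.0758] 0.013292735299679373 [-0.59827353  1.59017897 -5.46098811] [0.12918343 0.26606316 0.01216389] [-4.35724098e-01  4.50535155e-01  1.66701564e+00 -8.98718079e-06
  1.02397948e+00 -3.24748501e-01]
```

Emit:
apply_moves(
  deltas=[
    {"dp": [-0.0012, 0.0033, 0.0001], "roll": 0, "grip": 1},
    {"dp": [-0.0012, 0.0034, 0], "roll": 0, "grip": 1},
    {"dp": [-0.001, 0.0034, 0], "roll": 0, "grip": 1},
    {"dp": [-0.0009, 0.0035, 0], "roll": 0, "grip": 1},
  ],
)

```text
time_s: 30.78
ee_pos: [0.5059, -0.1966, 0.0622]
eef_rot: [-1.571, 0.0, -0.111]
force: [-1.8, -0.3, -5.1]
grip_width: 0.0132
```

Emit:
apply_moves(
  deltas=[
    {"dp": [-0.0008, 0.0035, 0], "roll": 0, "grip": 1},
    {"dp": [-0.0007, 0.0035, 0], "roll": 0, "grip": 1},
    {"dp": [-0.0005, 0.0036, 0], "roll": 0, "grip": 1},
    {"dp": [-0.0004, 0.0036, 0], "roll": 0, "grip": 1},
  ],
)

```text
time_s: 31.28
ee_pos: [0.5037, -0.1963, 0.0481]
eef_rot: [-1.571, -0.0, -0.111]
force: [0.8, 1.3, -4.7]
grip_width: 0.0137
```

```bash
python3 -c "
from h import *
p,R,o=tool();print(inkiln(p),o['force'])
im=imaging.camera('scene');cv2.imwrite('pics/s6.png',cv2.resize(im[140:310,180:340],None,fx=3.5,fy=3.5,interpolation=cv2.INTER_CUBIC))"
```

```text
[-0.0843 -0.1863  0.0481] [ 0.83584608  1.30873481 -4.72417068]
```

Emit:
apply_moves(
  deltas=[
    {"dp": [-0.0001, 0.0036, 0], "roll": 0, "grip": 1},
    {"dp": [0, 0.0036, 0], "roll": 0, "grip": 1},
    {"dp": [0.0001, 0.0024, 0], "roll": 0, "grip": 1},
  ],
)

```text
time_s: 31.7
ee_pos: [0.5036, -0.1963, 0.0384]
eef_rot: [-1.571, 0.0, -0.111]
force: [-0.7, 0.9, -4.9]
grip_width: 0.0133
```

Emit:
apply_moves(
  deltas=[
    {"dp": [0.0001, 0.0015, 0], "roll": 0, "grip": 1},
    {"dp": [0.0001, 0.0015, 0], "roll": 0, "grip": 1},
    {"dp": [0, 0, 0], "roll": 0, "grip": 1},
  ],
)

```text
time_s: 32.08
ee_pos: [0.504, -0.1965, 0.0363]
eef_rot: [-1.571, -0.001, -0.111]
force: [-4.3, 1.2, 4.8]
grip_width: 0.0131
```

Emit:
apply_moves(
  deltas=[
    {"dp": [0.0001, 0.001, 0], "roll": 0, "grip": 1},
    {"dp": [0, 0, 0], "roll": 0, "grip": 1},
  ],
)

```text
time_s: 32.33
ee_pos: [0.5044, -0.1965, 0.0357]
eef_rot: [-1.571, -0.001, -0.111]
force: [-4.3, 1.7, 7.2]
grip_width: 0.0134
```

Force reversed, so the lid appears seated. Unload, then look before releasing.

Emit:
apply_moves(
  deltas=[
    {"dp": [-0.0003, -0.0009, 0], "roll": 0, "grip": 1},
    {"dp": [0, 0, 0], "roll": 0, "grip": 1},
  ],
)

```text
time_s: 32.58
ee_pos: [0.5041, -0.1964, 0.036]
eef_rot: [-1.571, -0.001, -0.111]
force: [0.3, 2.6, 3.2]
grip_width: 0.0135
```

```bash
python3 -c "
from h import *
p,R,o=tool();print(inkiln(p),o['force'])
a=cv2.imread('pics/scene0.png');b=imaging.camera('scene');cv2.imwrite('pics/s7f.png',b)
f=lambda im: cv2.resize(im[180:320,195:330],None,fx=2.9,fy=2.9,interpolation=cv2.INTER_CUBIC)
cv2.imwrite('pics/s7.png',np.hstack([f(a),f(b)]))"
```

```text
[-0.0839 -0.1863  0.036 ] [0.28503248 2.55786255 3.23350694]
```

View pics/s7.png

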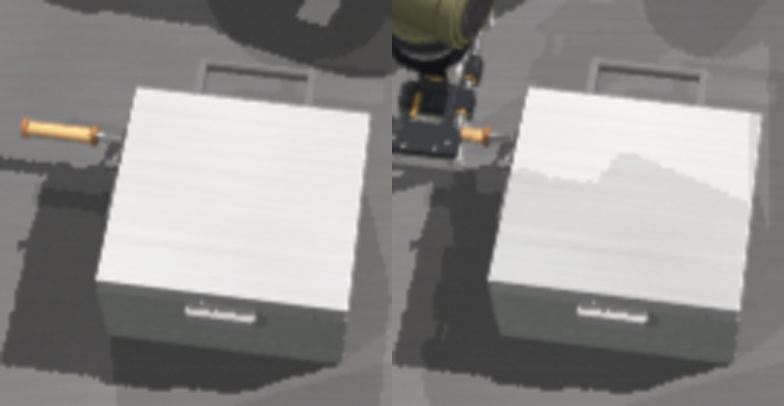

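Left is the start, right is now. The lid edges and bar (row ~65) coincide, so the lid is shut. Release and withdraw.

Emit:
apply_moves(
  deltas=[
    {"dp": [0, -0.0002, 0], "roll": 0, "grip": 1},
    {"dp": [0, 0, 0], "roll": 0, "grip": 0.5},
    {"dp": [0, 0, 0], "roll": 0, "grip": 0.3},
    {"dp": [0, 0, 0], "roll": 0, "grip": 0.2},
    {"dp": [0, -0.01, 0], "roll": 0, "grip": 0.2},
    {"dp": [0, -0.03, 0], "roll": 0, "grip": 0.2},
    {"dp": [0, -0.05, 0], "roll": 0, "grip": 0.2},
    {"dp": [0, -0.05, 0], "roll": 0, "grip": 0.2},
    {"dp": [0, -0.05, 0], "roll": 0, "grip": 0.2},
    {"dp": [-0.05, -0.02, 0], "roll": 0, "grip": 0.2},
  ],
)

```text
time_s: 33.88
ee_pos: [0.4549, -0.1911, 0.2489]
eef_rot: [-1.572, -0.004, -0.11]
force: [0.9, -0.2, -0.4]
grip_width: 0.0375
```

Emit:
apply_moves(
  deltas=[
    {"dp": [-0.05, 0, 0], "roll": 0, "grip": 0.2},
    {"dp": [-0.05, 0, 0], "roll": 0, "grip": 0.2},
    {"dp": [0, 0, 0], "roll": 0, "grip": 0.2},
    {"dp": [0, 0, 0], "roll": 0, "grip": 0.2},
  ],
)

```text
time_s: 34.38
ee_pos: [0.355, -0.1799, 0.2465]
eef_rot: [-1.571, -0.001, -0.111]
force: [0.2, 0.6, 0.1]
grip_width: 0.0377
```

```bash
python3 -c "
from h import *
p,R,o=tool();print(p,o['force'],o['time_s'])
b=imaging.camera('scene');print(wood(b),wood(cv2.imread('pics/scene0.png')));cv2.imwrite('pics/s8.png',b)"
```

```text
[ 0.35500865 -0.17990548  0.24648458] [0.23711328 0.55534187 0.11518188] 34.375
(array([214.91369629, 224.99250793]), (26.24877166748047, 6.064072608947754), np.int32(140)) (array([214.8742981 , 224.94560242]), (26.16214370727539, 6.150701999664307), np.int32(144))
```

The wooden grip is back at its starting pixel to within 0.06 px, so the lid is shut and the foot hasn't moved. The robot is clear. Handing in.

```bash
python3 -c "
from station import ctrl
print(ctrl.hand_in())"
```

```text
the job is handed in; nothing more can be done
None
```

I loaded the kiln and handed the job in at about 34 s of the 72 s allowed. No verdict was reported. I raised the lid by its bar until the stay locked, and it then held the lid with nothing touching it. I stood the small terracotta tray on the chamber floor, broke the stay by its wooden grip and let the lid down along the grip's circle until it was shut.

**Checks that agreed:**
- **Lock:** the grip settled in the predicted locked place (image row 252) and stayed there while I placed the tray.
- **Tray:** I felt it touch the floor before letting go. It was upright and centred in the chamber in the picture afterwards.
- **Lid and stay:** forces while I held the grip stayed below about 9 N. With the lid shut, the lid and bar look the same as at the start. The grip is within 0.06 px of its starting pixel, so I saw no sign that the foot moved.
- **Robot:** it ended clear of everything, with about 0 N on the tool.

**Checks that failed or were missing:**
- One fit of the stay's stop angle did not converge. I ignored it and went by the camera and small steps.
- The bar was loaded with up to about 20 N towards the hinge for a moment while raising. I corrected the path for that.
- The last overall picture was refused because the limit of 12 views was reached. I therefore have no final look at the other objects on the bench, but nothing I did came near them.

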